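# Clear the glue bottle and read the tile carton's label

### The job

A glue bottle has been left standing on the label of the tile carton: keep it upright and stand it in the small blue tray. Then take the orange label reader out of its charging sleeve and hold it level and steady, with its reading window about 30 mm above the middle of the label, for one and a half seconds. Finally lay the reader flat along the open part of the black mat, clear of the sleeve, and leave the bottle in its tray and the other things on the table where they are.

Things in the scene. Friction and masses are not known exactly. Their poses are not given: they have to be found in the camera images.
- station: Fixed flat cardboard carton, 150 (x) x 230 (y) x 40 mm high. On it stand, fixed, two red-and-white tile boxes, each 130 (x) x 80 (y) x 100 mm (tops 140 mm above the table), with a 60 mm wide lane along x between them, open above and at both ends, too narrow for a gripper holding the reader's head. Origin: centre of underside; -x faces the robot roughly, z up.
- label (a point): Centre of the white striped label, 50 (x) x 36 (y) mm, flat on the carton's top in the middle of the lane, 40 mm above the table; axes as the station's (x along the lane, away from the robot; z up).
- bottle: White glue bottle with yellow band and red cap, loose, about 0.22 kg, standing on the label at the start. Body diameter 44 mm up to 147 mm, shoulder to 154 mm, cap diameter 28 mm from 154 to 172 mm (total height). Origin: centre of its underside; z up the bottle.
- tray: Fixed shallow blue square tray, 100 x 100 mm, 12 mm high, walls 4 mm, floor about 4 mm thick; where the bottle goes. It and the yellow tub may change places. Origin: centre of its underside.
- dock: Fixed black rubber mat, 400 (x) x 110 (y) x 4 mm thick, with a grey charging sleeve on its -x end: x = -204 to -80 mm, 52 mm wide, top 46 mm above the table, open only at x = -80 mm; opening 40 mm wide, 36 mm high. The mat from x = -80 to +200 mm is open. Origin: centre of the mat's underside.
- reader: Handheld label reader, loose, 0.22 kg, flat underside. Orange head with a black band near the nose: x = +15 to +110 mm, 40 mm wide (y), 32 mm high. Black handle: x = -110 to +17 mm, 30 mm wide, 26 mm high. At the start the handle is in the dock's sleeve and only the head sticks out; it slides out along the dock's +x, nose first. Origin: mid-length, on the underside; z up.
- window (a point): Centre of the amber reading window on the underside of the reader's head, at x = +70 mm of the reader, looking down (-z of the reader).
- tub_yellow: Clear tub of yellow tile chips, 100 x 100 x 42 mm, loose, bystander. Origin: centre of underside.
- tub_green: Clear tub of green tile chips, 100 x 100 x 42 mm, loose, bystander. Origin: centre of underside.
- nippers: Tile nippers with red handles lying flat, about 130 mm long, 16 mm high, bystander. Origin: underside, about the pivot.
- glue_teal: White bottle with blue cap, diameter 60 mm, 150 mm high, bystander; not the one to move. Origin: centre of underside.
- cup: White cup, diameter 70 mm, 80 mm high, bystander. Origin: centre of underside.
- brush: Brush lying flat along its x axis, about 200 mm long, bystander. Origin: underside.
Not all that is in view belongs to the job. There is more than one size of the reader; the job needs the smaller.

How it is judged:
By the outcome, as a careful person would: the job done as asked, in the order asked, and still so for the second after the job is handed in, with the robot touching nothing.
It also fails if it takes over 72 s, if anything falls off the work surface, if the arm or the gripper's body presses on something with over 40 N, if the wrist force passes 120 N, or if a joint passes its speed limit or range.

### The arm

A 6-joint arm with a two-finger parallel gripper is mounted at the origin on the work surface. World frame = base frame: x ahead of the robot, y to its left, z up, the work surface at z = 0. Lengths are in m, angles in rad, forces in N, time in s.
With the tool pointing down it reaches from about 0.4 to 0.825 m from the base axis. Payload 7 kg.
Tool frame: the origin (TCP) lies at the very end of the fingers, on their centre line; the grasp point (between the pads) lies 19 mm behind it (hold_point_z is the z of the grasp point in the tool frame, in m); z points along the fingers, y is the line along which they close (so a half turn about z gives the same grasp; the last joint's range is limited). The gripper opens to 85 mm and grips with 20 to 120 N. Pads are 22 mm wide; open, the fingers measure 114 mm over their backs; the gripper's body (76 mm by 85 mm) begins 54 mm behind the grasp point. The pads swing forward as they close: fully open they stand 13 mm farther back than shut.
Start: joints at [-1.005, 0.359, 0.012, 0, -1.224, -0.288], TCP at [0.185, -0.649, 0.231] pointing down, gripper open.
Joint ranges: [-3.07, 3.07], [-1.43, 2.12], [-1.02, 1.25], [-3.03, 1.67], [-3.05, -0], [-3.03, 3.03]. Speed limits (rad/s): [2.39, 2.39, 3.01, 3.14, 3.14, 3.14].

### API

Orientations are given as a unit quaternion [x, y, z, w].
In Python, from bench import get_obs, get_image, job_done, hold_point_z gives the robot as it stands. The module is installed in compiled form; this text tells all that it offers.
- The arm moves only by the shell command python3 -m handwheel 'ROWS'. ROWS is JSON, a list of rows, each a list of 5 numbers: the shift along the tool's x, y, z in units of 30 mm (1.0 is 30 mm), then the turn about the tool's z in units of 5 degrees (1.0 is 5 degrees), then the opening, from 0 (shut) to 1 (fully open). In form: [[x, y, z, spin, grip], ...]. A call has 1 to 8 rows; each row shifts and turns the commanded pose from where the row before left it, along the tool's axes as they then stand; what a row does not reach is not made up. A row lasts 1/8 s, in which the tool goes at most 62.5 mm and 10.7 degrees, less where a joint would pass 70% of its speed; a pose out of reach is approached as far as the arm can. A call is refused whole if a number of a shift passes 1 or a number of a turn 1, either way. A call with a gripper value outside its range is refused whole. The fingers move at their own pace and stop on an object; the grip force is fixed at half the most. Time passes only in rows, so rows that do not move let the fingers close. It gives the time, the measured TCP pose, the force, the opening and the grip force at its end, in the units of the state.
- get_obs(): the state, without advancing time (a new reading comes with each control period).
- get_image(name): name is "scene" or "top" or "wrist"; returns a dict with "color" (480x640x3 uint8, blue, green, red), "mtx" (3x3 intrinsics, pixels), "R" (3x3) and "t" (3): a world point X has camera coordinates R X + t; the wrist camera has in their place "mount" (4x4, takes a point from camera to tool coordinates, whose origin is the TCP and whose axes are the flange's). Camera axes: x right, y down, z forward; pixel columns grow to the right and rows downward; lengths in m; the calibration is good to about 2 mm. A picture is of the moment at which its call begins: read the wrist's pose just before it. There is no depth.
- job_done(): hands the job in; it is judged then, once.
The state is a dict: "time_s": time; "joint_pos": joint angles; "joint_velocities": joint speeds; "tau": joint torques, N m; "eef_pos": TCP position; "eef_rot": TCP orientation; "contact_force": force on the tool from outside, world axes, zero at the start; "wrist_torque": the same for the moment, N m; "width": finger opening in m; "grasp_force": force on a finger pad.
Only numpy, scipy, OpenCV 4.12 (cv2) and the standard library are available. Lean on these libraries where they do the work, as an engineer would, in place of code of your own. Each camera call takes 0.05 s, during which the arm holds its last target. There are 200 camera calls.

## Working session

There is one attempt and no reset: what is moved stays moved. The work goes in short steps, Python scripts to look and compute and a shell command to move; the robot and the scene stay as the last step left them, time stands still between calls to the robot, and variables do not carry over. Pictures are saved under pics/ and viewed, at most 10 in all, crops included, and the job is handed in when it is done.

```bash
mkdir -p pics; cat > h.py <<'E'
import numpy as np, cv2
from bench import get_obs, get_image, hold_point_z
def snap(n,f):
    im=get_image(n); cv2.imwrite(f'pics/{f}.png',im['color']); np.savez(f'pics/{f}.npz',**{k:np.array(v) for k,v in im.items()}); return im
def load(f): return dict(np.load(f'pics/{f}.npz'))
def ray(im,u,v):
    d=np.linalg.inv(im['mtx'])@np.array([u,v,1.]); R,t=im['R'],im['t']
    return -R.T@t, R.T@d
def atz(im,u,v,z):
    c,d=ray(im,u,v); return c+d*(z-c[2])/d[2]
def tri(a,pa,b,pb):
    c1,d1=ray(a,*pa);c2,d2=ray(b,*pb)
    s=np.linalg.lstsq(np.c_[d1,-d2],c2-c1,rcond=None)[0]
    p,q=c1+d1*s[0],c2+d2*s[1]; return (p+q)/2,np.linalg.norm(p-q)
def proj(im,X):
    p=im['mtx']@(im['R']@np.array(X)+im['t']); return p[:2]/p[2]
E
python3 - <<'E'
from h import *
for n in('scene','top'): snap(n,n+'0')
o=get_obs()
for k in o: print(k,np.round(o[k],3))
print(hold_point_z)
E
```

```text
time_s 0.1
joint_pos [-1.005  0.359  0.011 -0.    -1.224 -0.288]
joint_velocities [ 0.    -0.001  0.001  0.     0.     0.001]
tau [-2.0000e-03 -5.8477e+01  2.9411e+01  6.9540e+00 -3.0000e-03  0.0000e+00]
eef_pos [ 0.185 -0.649  0.23 ]
eef_rot [-0.138  0.99   0.001 -0.   ]
contact_force [ 0.109  0.02  -0.3  ]
wrist_torque [ 0.011 -0.022  0.027]
grasp_force 0.0
width 0.085
-0.0187
```

View pics/top0.png

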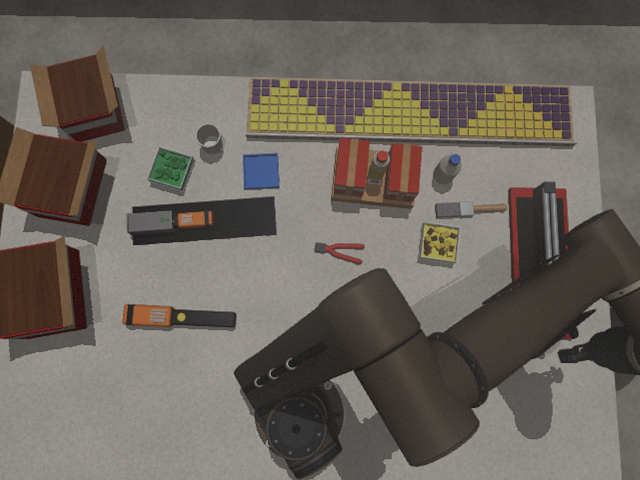

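View pics/scene0.png

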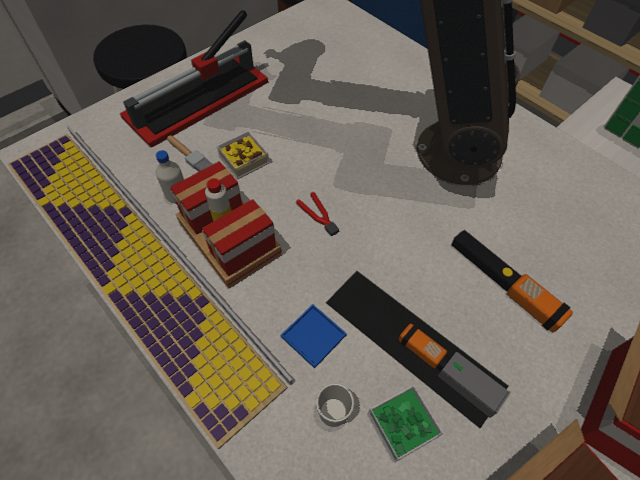

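The top view shows the station with the red-capped bottle at (380,160), the blue tray at (261,171), and the dock at (204,220), with the small orange reader in its sleeve at (195,219). The larger reader lies loose at (180,317).
- **Reader candidates:** (195,219) and (180,317). The one in the sleeve fits because it is the smaller and it is charging.
- **Bottle candidates:** red cap at (380,160) and blue cap at (452,165). The red-capped one fits because it stands on the label.

I'll confirm both in one enlarged crop.

```bash
python3 - <<'E'
from h import *
def crop(f,x,y,w,h,s):
    c=cv2.imread(f'pics/{f}.png')[y:y+h,x:x+w]; c=cv2.resize(c,None,fx=s,fy=s,interpolation=cv2.INTER_CUBIC)
    for i in range(0,w,10): cv2.putText(c,str(x+i) if i%20==0 else '|',(int(i*s),8),0,.3,(255,255,255),1)
    for i in range(0,h,10): cv2.putText(c,str(y+i),(0,int(i*s)+4),0,.3,(0,255,255),1)
    return c
a=crop('top0',325,130,100,75,4); b=crop('top0',120,150,160,100,2.5)
c=crop('scene0',170,155,120,130,2.9)[:,:400]; d=crop('scene0',275,265,240,165,1.66)
out=np.zeros((600,800,3),np.uint8)
for m,(x,y) in((a,(0,0)),(b,(400,0)),(c,(0,300)),(d,(400,300))):
    h,w=min(m.shape[0],600-y if y else 300),min(m.shape[1],400); out[y:y+h,x:x+w]=m[:h,:w]
cv2.imwrite('pics/crop.png',out)
E
```

```text
(no output)
```

View pics/crop.png

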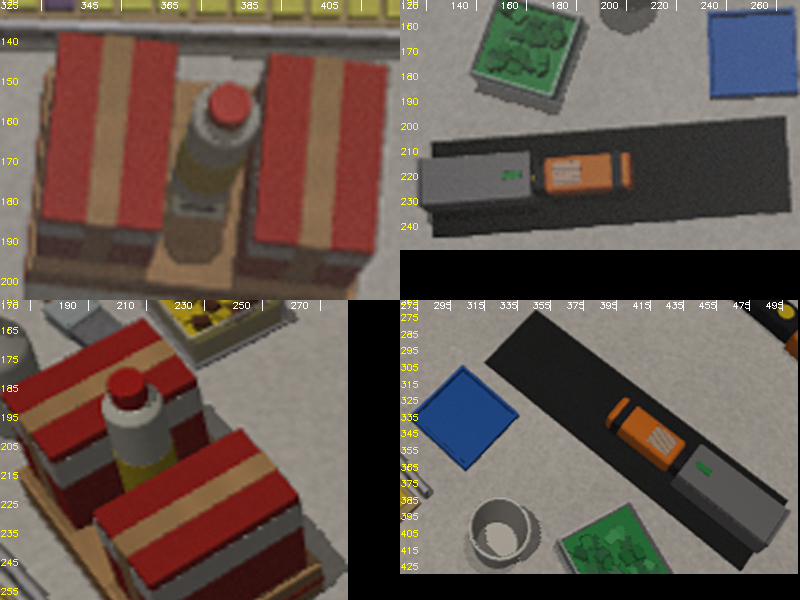

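The crop confirms both choices. The red-cap bottle stands in the lane, with its cap at top (382.4,155.4) and scene (213.8,182.6). The small reader sits in the sleeve, with its head at top (178–212,211–227).

```bash
python3 - <<'E'
from h import *
T,S=load('top0'),load('scene0')
P=dict(cap=((382.4,155.4),(213.8,182.6)),
L_mp=((335,185),(272.8,221.6)),L_mm=((364.2,187),(253.1,200.2)),L_pp=((340,138),(221.7,254)),L_pm=((369.8,140.5),(203,230.5)),
R_mm=((418.5,192.5),(219,161.9)),R_mp=((386.5,190),(237.6,181.2)),R_pp=((392.2,143),(187.9,208.4)),
t_mm=((278.8,187.6),(312.3,304.8)),t_mp=((243.6,188.8),(346.1,333.7)),t_pp=((244.4,154.8),(315.4,366.2)),t_pm=((277.2,153.6),(282.2,337.3)),
nose1=((212,210.8),(400.3,339.7)),nose2=((212.4,225.2),(412.3,323.4)),sl1=((172,210.4),(438.3,377.7)),sl2=((173.2,230),(451.5,351.7)))
for k,(a,b) in P.items():
    p,e=tri(T,a,S,b); print(k,np.round(p*1000),round(e*1000,1))
print('dock',[np.round(atz(T,*q,.004)*1000) for q in((132.8,206.8),(274,196.4),(276.4,234.4),(133.2,244.8))])
print('head z.036',[np.round(atz(T,*q,.036)*1000) for q in((212,210.8),(212.4,225.2),(177.6,213.2),(177.6,227.2))])
print('sleeve z.046',[np.round(atz(T,*q,.046)*1000) for q in((128.8,213.2),(172,210.4),(173.2,230),(129.6,232.8))])
print('cap z.212',atz(T,382.4,155.4,.212)*1000, 'tub etc', atz(T,440,243,.042)*1000, atz(T,171,168,.042)*1000,atz(T,452,160,.15)*1000,atz(T,208,134,.08)*1000)
E
python3 -c "
from h import *
print(get_image('wrist')['mount'])"
```

```text
cap [ 649. -194.  214.] 0.7
L_mp [590. -80. 140.] 2.5
L_mm [ 586. -155.  139.] 0.2
L_pp [719. -90. 137.] 0.8
L_pm [ 714. -168.  133.] 5.0
R_mm [ 575. -298.  137.] 0.1
R_mp [ 580. -215.  144.] 4.7
R_pp [ 707. -228.  144.] 0.6
t_mm [615.  75.   6.] 3.1
t_mp [608. 175.   9.] 2.3
t_pp [706. 180.  10.] 4.8
t_pm [715.  86.   5.] 2.4
nose1 [538. 261.  21.] 3.8
nose2 [495. 255.  30.] 2.9
sl1 [538. 369.  19.] 3.2
sl2 [481. 356.  34.] 8.5
dock [array([549., 486.,   4.]), array([589.,  89.,   4.]), array([479.,  78.,   4.]), array([440., 475.,   4.])]
head z.036 [array([535., 256.,  36.]), array([495., 253.,  36.]), array([526., 351.,  36.]), array([487., 348.,  36.])]
sleeve z.046 [array([521., 481.,  46.]), array([532., 364.,  46.]), array([477., 357.,  46.]), array([466., 475.,  46.])]
cap z.212 [ 649.46755457 -194.18471083  212.        ] tub etc [ 459.51895923 -372.38600282   42.        ] [653.59649508 376.54566954  42.        ] [ 662.26070294 -384.18695836  150.        ] [742.27289018 271.93364697  80.        ]
[[-9.58184765e-04 -9.65213608e-01 -2.61460842e-01  6.76529230e-02]
 [ 9.99999266e-01 -7.30839942e-04 -9.66750514e-04 -6.46677410e-04]
 [ 7.42034725e-04 -2.61461577e-01  9.65213600e-01 -1.42535198e-01]
 [ 0.00000000e+00  0.00000000e+00  0.00000000e+00  1.00000000e+00]]
```

```bash
cat > go.py <<'E'
import sys,numpy as np
from scipy.spatial.transform import Rotation as Ro
from bench import get_obs
# target x y z (mm) [yaw of tool y, deg]: prints tool-frame units at the present orientation
o=get_obs(); p=np.array(o['eef_pos'])*1000; R=Ro.from_quat(o['eef_rot']).as_matrix()
yaw=np.degrees(np.arctan2(R[1,1],R[0,1]))
print('t',round(o['time_s'],2),'p',p.round(1),'yaw',yaw.round(1),'w',round(o['width']*1000,1),'gf',np.round(o['grasp_force'],1),'F',np.round(o['contact_force'],1))
a=[float(v) for v in sys.argv[1:]]
if len(a)>2: print('units',(R.T@(np.array(a[:3])-p)/30).round(2))
if len(a)>3: print('spin',round(-((a[3]-yaw+180)%360-180)/5,2))
E
python3 -m handwheel '[[-1,0.54,0,0,1],[-1,0.54,-0.5,0,1],[-1,0.54,0,0,1],[-1,0.54,0,0,1],[-1,0.54,0,0,1],[-1,0.54,0,0,1],[-1,0.54,0,0,1],[-1,0.54,0,0,1]]'
python3 -m handwheel '[[-1,0.54,0,0,1],[-1,0.54,0,0,1],[-1,0.54,0,0,1],[-1,0.54,0,0,1],[-1,0.54,0,0,1],[-1,0.54,0,0,1],[-1,0.54,0,0,1],[-1,0.54,0,0,1]]'
python3 go.py 649 -194 245
```

```text
time_s: 1.15
eef_pos: [0.3809, -0.4577, 0.2461]
eef_rot: [-0.138, 0.99, 0.0, -0.0]
contact_force: [1.0, 0.1, 0.9]
width: 0.0852
grasp_force: 0.0
time_s: 2.15
eef_pos: [0.5762, -0.2673, 0.246]
eef_rot: [-0.138, 0.99, 0.0, -0.0]
contact_force: [-0.2, 1.0, -0.4]
width: 0.0856
grasp_force: 0.0
t 2.15 p [ 576.2 -267.3  246. ] yaw 105.9 w 85.6 gf 0.0 F [-0.2  1.  -0.4]
units [-3.    1.68  0.03]
```

```bash
python3 -m handwheel '[[-1,0.56,0,0,1],[-1,0.56,0,0,1],[-1,0.56,0,0,1],[0,0,0,0,1]]'
python3 - <<'E'
from h import *
a=get_obs(); w=snap('wrist','w1'); s=snap('scene','s1')
print(a['eef_pos'])
cv2.imwrite('pics/c1.png',np.hstack([cv2.resize(w['color'],(400,300)),cv2.resize(s['color'][100:325,120:420],(400,300))]))
E
```

```text
time_s: 2.65
eef_pos: [0.6494, -0.1933, 0.2452]
eef_rot: [-0.14, 0.99, 0.0, -0.001]
contact_force: [-0.7, -0.2, 0.7]
width: 0.0853
grasp_force: 0.0
[ 0.64942085 -0.19328612  0.24518817]
```

View pics/c1.png

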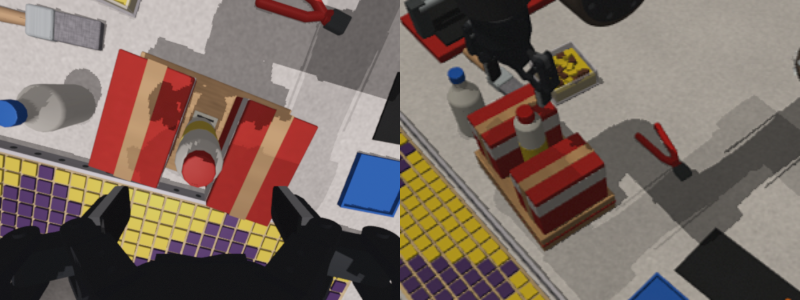

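The wrist picture shows the red cap at (198,167) in the half-scale image, i.e. about (317,267) full size, midway between the fingers. The scene crop shows the bottle undisturbed.

```bash
python3 - <<'E'
from h import *
from scipy.spatial.transform import Rotation as Ro
o=get_obs(); M=load('w1'); R=Ro.from_quat(o['eef_rot']).as_matrix(); 
m=M['mount']; Rw=R@m[:3,:3]; tw=R@m[:3,3]+np.array(o['eef_pos'])
W=dict(mtx=M['mtx'],R=Rw.T,t=-Rw.T@tw)
print('predicted cap',proj(W,[.649,-.194,.212]),'measured at z.212',atz(W,317,267,.212))
print('vs top', tri(W,(317,267),load('top0'),(382.4,155.4)))
# lane-side top edges of boxes in wrist pixels (half-scale read): check
for u,v in((197,75),(161,183),(243,96),(206,207)): print(np.round(atz(W,u*1.6,v*1.6,.14)*1000))
E
python3 go.py 649 -194 150
```

```text
predicted cap [323.62794795 280.94827181] measured at z.212 [ 0.64284739 -0.19916297  0.212     ]
vs top (array([ 0.65471358, -0.19699634,  0.18643712]), np.float64(0.006152798376900234))
[ 574. -221.  140.]
[ 697. -228.  140.]
[ 581. -170.  140.]
[ 712. -171.  140.]
t 2.75 p [ 648.1 -194.8  245.7] yaw 106.0 w 85.4 gf 0.0 F [-0.9  0.6 -0.5]
units [-0.04  0.02  3.19]
```

```bash
python3 -m handwheel '[[0,0,1,0,1],[0,0,1,0,1],[0,0,1,0,1],[0,0,0.2,0,1],[0,0,0,0,0.4],[0,0,0,0,0],[0,0,0,0,0],[0,0,0,0,0]]'; python3 -m handwheel '[[0,0,0,0,0],[0,0,0,0,0],[0,0,0,0,0]]'; python3 go.py
```

```text
time_s: 3.75
eef_pos: [0.6494, -0.1952, 0.1522]
eef_rot: [-0.139, 0.99, -0.001, 0.001]
contact_force: [0.5, 0.2, 6.4]
width: 0.0427
grasp_force: 61.8
time_s: 4.12
eef_pos: [0.6494, -0.1952, 0.1522]
eef_rot: [-0.139, 0.99, -0.001, 0.001]
contact_force: [-1.3, 0.6, 7.2]
width: 0.0425
grasp_force: 61.8
t 4.12 p [ 649.4 -195.2  152.2] yaw 105.9 w 42.5 gf 61.8 F [-1.3  0.6  7.2]
```

```bash
python3 -m handwheel '[[0,0,-0.3,0,0],[0,0,-0.6,0,0],[0,0,-0.8,-1,0],[0,0,-0.8,-1,0],[0,0,-0.8,-1,0],[0,0,-0.6,-1,0],[0,0,-0.3,-1,0],[0,0,0,-1,0]]'; python3 go.py 661 129 275 185.7
python3 -m handwheel '[[0,0,0,-1,0],[0,0,0,-1,0],[0,0,0,-1,0],[0,0,0,-1,0],[0,0,0,-1,0],[0,0,0,-1,0],[0,0,0,-1,0],[0,0,0,-1,0]]';python3 -m handwheel '[[0,0,0,-1,0],[0,0,0,-1,0],[0,0,0,0,0]]'; python3 go.py 661 129 275 185.7
```

```text
time_s: 5.12
eef_pos: [0.6486, -0.1951, 0.2785]
eef_rot: [-0.391, 0.92, -0.001, 0.001]
contact_force: [0.4, 0.0, -4.4]
width: 0.0421
grasp_force: 61.3
t 5.12 p [ 648.6 -195.1  278.5] yaw 136.1 w 42.1 gf 61.3 F [ 0.4  0.  -4.4]
units [-8.07  7.2   0.12]
spin -9.92
time_s: 6.12
eef_pos: [0.6482, -0.195, 0.2772]
eef_rot: [-0.682, 0.731, -0.0, 0.0]
contact_force: [-0.8, 0.3, -2.8]
width: 0.0424
grasp_force: 61.3
time_s: 6.5
eef_pos: [0.6482, -0.1951, 0.2771]
eef_rot: [0.742, -0.67, 0.0, -0.0]
contact_force: [-1.2, 0.4, -3.5]
width: 0.0427
grasp_force: 61.3
t 6.5 p [ 648.2 -195.1  277.1] yaw -174.1 w 42.7 gf 61.3 F [-1.2  0.4 -3.5]
units [-10.7   -1.53   0.07]
spin 0.04
```

```bash
python3 -m handwheel '[[-0.4,-0.05,0,0,0],[-0.7,-0.1,0,0,0],[-0.9,-0.13,0,0,0],[-0.9,-0.13,0,0,0],[-0.9,-0.13,0,0,0],[-0.9,-0.13,0,0,0],[-0.9,-0.13,0,0,0],[-0.9,-0.13,0,0,0]]'
python3 -m handwheel '[[-0.9,-0.14,0,0,0],[-0.9,-0.14,0,0,0],[-0.9,-0.14,0,0,0],[-0.7,-0.1,0,0,0],[-0.5,-0.08,0,0,0],[-0.3,0,0,0,0],[0,0,0,0,0],[0,0,0,0,0]]'
python3 - <<'E'
from h import *
T,S=load('top0'),load('scene0')
for I,ps in((T,((278.8,187.6),(243.6,188.8),(244.4,154.8),(277.2,153.6))),(S,((312.3,304.8),(346.1,333.7),(315.4,366.2),(282.2,337.3)))):
    print(np.mean([atz(I,*p,.012) for p in ps],0))
E
python3 go.py 661 129 118
```

```text
time_s: 7.5
eef_pos: [0.6556, 0.0042, 0.2765]
eef_rot: [0.743, -0.67, -0.0, -0.0]
contact_force: [0.1, 0.6, -2.2]
width: 0.0429
grasp_force: 61.3
time_s: 8.5
eef_pos: [0.6609, 0.1283, 0.2763]
eef_rot: [0.742, -0.67, 0.0, 0.0]
contact_force: [0.7, -0.5, -2.1]
width: 0.0427
grasp_force: 61.3
[0.66003468 0.12832648 0.012     ]
[0.66218451 0.1303982  0.012     ]
t 8.5 p [660.9 128.3 276.3] yaw -174.1 w 42.7 gf 61.3 F [ 0.7 -0.5 -2.1]
units [-0.02 -0.01  5.28]
```

```bash
python3 -m handwheel '[[0,0,0.5,0,0],[0,0,1,0,0],[0,0,1,0,0],[0,0,1,0,0],[0,0,0.8,0,0],[0,0,0.5,0,0],[0,0,0.2,0,0],[0,0,0,0,0]]'
python3 -m handwheel '[[0,0,0.1,0,0],[0,0,0.1,0,0],[0,0,0,0,0]]'; python3 go.py 661 129 116
```

```text
time_s: 9.5
eef_pos: [0.6611, 0.1289, 0.1264]
eef_rot: [0.743, -0.67, 0.0, 0.0]
contact_force: [-1.3, -0.4, -2.7]
width: 0.0426
grasp_force: 61.4
time_s: 9.88
eef_pos: [0.6608, 0.129, 0.1203]
eef_rot: [0.743, -0.67, -0.0, -0.0]
contact_force: [-0.0, -0.1, -3.0]
width: 0.0426
grasp_force: 61.4
t 9.88 p [660.8 129.  120.3] yaw -174.1 w 42.6 gf 61.4 F [-0.  -0.1 -3. ]
units [ 0.   -0.01  0.14]
```

```bash
python3 -m handwheel '[[0,0,0.07,0,0],[0,0,0,0,0]]';python3 -m handwheel '[[0,0,0.07,0,0],[0,0,0,0,0]]'; python3 go.py
```

```text
time_s: 10.12
eef_pos: [0.6608, 0.1289, 0.1181]
eef_rot: [0.743, -0.67, -0.0, 0.0]
contact_force: [0.5, -0.5, -2.6]
width: 0.0424
grasp_force: 61.4
time_s: 10.38
eef_pos: [0.6611, 0.129, 0.1163]
eef_rot: [0.743, -0.67, 0.0, -0.0]
contact_force: [0.0, -0.3, -1.9]
width: 0.0429
grasp_force: 61.5
t 10.38 p [661.1 129.  116.3] yaw -174.1 w 42.9 gf 61.5 F [ 0.  -0.3 -1.9]
```

```bash
python3 -m handwheel '[[0,0,0.05,0,0],[0,0,0,0,0]]'; python3 -m handwheel '[[0,0,0,0,0.6],[0,0,0,0,0.8],[0,0,0,0,1],[0,0,0,0,1],[0,0,0,0,1]]';python3 -m handwheel '[[0,0,-0.5,0,1],[0,0,-1,0,1],[0,0,-1,0,1],[0,0,-1,0,1],[0,0,-0.5,0,1]]'; python3 go.py 509.5 309.5 250
```

```text
time_s: 10.62
eef_pos: [0.6613, 0.1289, 0.1163]
eef_rot: [0.743, -0.669, 0.001, -0.0]
contact_force: [-2.9, -1.2, 7.6]
width: 0.0424
grasp_force: 62.5
time_s: 11.25
eef_pos: [0.6609, 0.129, 0.1145]
eef_rot: [0.743, -0.67, -0.0, 0.0]
contact_force: [0.8, -0.4, -0.5]
width: 0.0853
grasp_force: 0.0
time_s: 11.88
eef_pos: [0.6617, 0.1291, 0.2377]
eef_rot: [0.743, -0.67, 0.001, -0.002]
contact_force: [0.2, 0.6, -0.1]
width: 0.0855
grasp_force: 0.0
t 11.88 p [661.7 129.1 237.7] yaw -174.1 w 85.5 gf 0.0 F [ 0.2  0.6 -0.1]
units [-6.5   4.42 -0.42]
```

```bash
python3 -m handwheel '[[-0.8,0.6,0,0,1],[-0.8,0.6,0,0,1],[-0.8,0.6,0,0,1],[-0.8,0.6,0,0,1],[-0.8,0.6,0,0,1],[-0.8,0.6,0,0,1],[-0.5,0.4,0,0,1],[-0.3,0.3,0.5,0,1]]'
python3 -m handwheel '[[0,0.1,0.5,0,1],[0,0,0,0,1],[0,0,0,0,1]]'; python3 go.py 511.5 290 8
python3 - <<'E'
from h import *
o=get_obs(); print(o['eef_pos'],o['eef_rot']); w=snap('wrist','w2'); np.savez('pics/w2o.npz',p=o['eef_pos'],q=o['eef_rot'])
s=snap('scene','s2')
cv2.imwrite('pics/c2.png',np.hstack([w['color'][:,:],cv2.resize(s['color'][180:480,240:340],(160,480))]))
E
```

```text
time_s: 12.88
eef_pos: [0.5152, 0.2838, 0.2201]
eef_rot: [0.743, -0.669, 0.0, -0.001]
contact_force: [0.7, 0.2, -0.6]
width: 0.0853
grasp_force: 0.0
time_s: 13.25
eef_pos: [0.5128, 0.282, 0.2044]
eef_rot: [0.742, -0.67, 0.0, 0.0]
contact_force: [-0.1, 1.4, 0.6]
width: 0.0854
grasp_force: 0.0
t 13.25 p [512.8 282.  204.4] yaw -174.1 w 85.4 gf 0.0 F [-0.1  1.4  0.6]
units [-0.28  0.01  6.55]
[0.51280065 0.28195144 0.20443824] [ 7.42444166e-01 -6.69907879e-01  1.65110247e-04  2.57312980e-04]
```

View pics/c2.png

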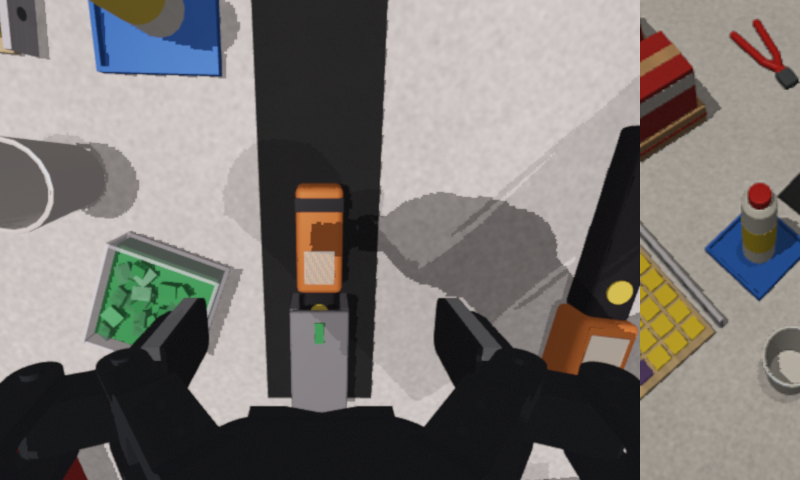

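The bottle stands upright in the tray. The wrist view shows the reader's head at columns 296–343 and rows 184–293, in line with the mat, with the sleeve mouth at row about 296.

```bash
cat >> h.py <<'E'
from scipy.spatial.transform import Rotation as Ro
def wcam(f):
    M=load(f); o=np.load(f'pics/{f}o.npz'); R=Ro.from_quat(o['q']).as_matrix(); m=M['mount']; Rw=R@m[:3,:3]; tw=R@m[:3,3]+o['p']
    return dict(mtx=M['mtx'],R=Rw.T,t=-Rw.T@tw)
E
python3 - <<'E'
from h import *
W=wcam('w2')
for u,v in((319,185),(297,210),(343,210),(297,290),(341,290)): print(np.round(atz(W,u,v,.036)*1000,1))
for u,v in((292,308),(348,308)): print('sl',np.round(atz(W,u,v,.046)*1000,1))
for u,v in((257,130),(384,130),(267,396),(372,396)): print('mat',np.round(atz(W,u,v,.004)*1000,1))
print('nose tri',tri(W,(319.5,186),load('top0'),(212.2,218)))
E
python3 go.py 511 288 8
```

```text
[516.  252.2  36. ]
[532.1 274.8  36. ]
[493.9 270.9  36. ]
[526.  346.2  36. ]
[487.3 342.3  36. ]
sl [528.7 359.2  46. ]
sl [480.4 354.3  46. ]
mat [574.2 214.    4. ]
mat [464.1 202.7   4. ]
mat [548.1 483.    4. ]
mat [437.6 471.8   4. ]
nose tri (array([0.51524567, 0.25372576, 0.03664892]), np.float64(0.001699992188542062))
t 13.35 p [512.9 282.2 204.9] yaw -174.1 w 85.6 gf 0.0 F [-0.7 -0.3 -0.8]
units [-0.2   0.05  6.56]
```

```bash
python3 -m handwheel '[[-0.2,0.03,0.5,0,1],[0,0,1,0,1],[0,0,1,0,1],[0,0,1,0,1],[0,0,1,0,1],[0,0,1,0,1],[0,0,0.6,0,1],[0,0,0.3,0,1]]'
python3 -m handwheel '[[0,0,0.1,0,1],[0,0,0,0,1]]'; python3 go.py 511.6 288 8
```

```text
time_s: 14.35
eef_pos: [0.5101, 0.2879, 0.0108]
eef_rot: [0.743, -0.67, -0.0, 0.001]
contact_force: [0.5, 0.7, -0.1]
width: 0.0853
grasp_force: 0.0
time_s: 14.6
eef_pos: [0.511, 0.2886, 0.01]
eef_rot: [0.743, -0.67, 0.0, -0.0]
contact_force: [0.2, 1.0, 0.3]
width: 0.0851
grasp_force: 0.0
t 14.6 p [511.  288.6  10. ] yaw -174.1 w 85.1 gf 0.0 F [0.2 1.  0.3]
units [ 0.02 -0.02  0.07]
```

```bash
python3 -m handwheel '[[0,0,0,0,0.6],[0,0,0,0,0.4],[0,0,0,0,0],[0,0,0,0,0],[0,0,0,0,0],[0,0,0,0,0]]'; python3 go.py 524 141 11
```

```text
time_s: 15.35
eef_pos: [0.5113, 0.2888, 0.0105]
eef_rot: [0.743, -0.67, 0.0, -0.001]
contact_force: [0.3, 0.3, 5.3]
width: 0.0389
grasp_force: 61.7
t 15.35 p [511.3 288.8  10.5] yaw -174.1 w 38.9 gf 61.7 F [0.3 0.3 5.3]
units [ 4.94  0.09 -0.02]
```

```bash
python3 -m handwheel '[[0.2,0,-0.03,0,0],[0.4,0,0,0,0],[0.5,0,0,0,0],[0.5,0,0,0,0]]'; python3 -m handwheel '[[0.5,0,0,0,0],[0.5,0,0,0,0],[0.5,0,0,0,0],[0.5,0,0,0,0],[0.5,0,0,0,0],[0.5,0,0,0,0],[0.25,0,0,0,0],[0,0,0,0,0]]'; python3 go.py
```

```text
time_s: 15.85
eef_pos: [0.5158, 0.2394, 0.0105]
eef_rot: [0.743, -0.67, -0.0, 0.0]
contact_force: [0.2, 1.8, 0.5]
width: 0.0392
grasp_force: 60.9
time_s: 16.85
eef_pos: [0.5256, 0.1426, 0.0105]
eef_rot: [0.742, -0.67, 0.0, 0.0]
contact_force: [0.1, -1.6, 2.3]
width: 0.0389
grasp_force: 61.1
t 16.85 p [525.6 142.6  10.5] yaw -174.1 w 38.9 gf 61.1 F [ 0.1 -1.6  2.3]
```

```bash
python3 -m handwheel '[[0,0,0,0,0.6],[0,0,0,0,1],[0,0,0,0,1],[0,0,0,0,1],[0,0,-0.6,0,1],[0,0,-1,0,1],[0,0,-1,0,1],[0,0,-1,0,1]]'
python3 -m handwheel '[[-0.8,0,-1,0,1],[-0.9,0,-0.4,0,1],[-0.9,0,0,0,1],[-0.9,0,0,0,1],[-0.63,0,0,0,1],[0,0,0,0,1],[0,0,0,0,1]]'
python3 - <<'E'
from h import *
o=get_obs(); w=snap('wrist','w3'); np.savez('pics/w3o.npz',p=o['eef_pos'],q=o['eef_rot'])
E
python3 go.py
```

```text
time_s: 17.85
eef_pos: [0.5256, 0.1436, 0.1195]
eef_rot: [0.743, -0.67, -0.0, 0.0]
contact_force: [-0.5, -0.3, 0.0]
width: 0.0854
grasp_force: 0.0
time_s: 18.73
eef_pos: [0.5128, 0.2664, 0.1603]
eef_rot: [0.743, -0.67, -0.0, 0.0]
contact_force: [0.6, -0.0, 0.3]
width: 0.0854
grasp_force: 0.0
t 18.77 p [512.9 266.2 160.4] yaw -174.1 w 85.4 gf 0.0 F [-0.2  0.3  0.6]
```

View pics/w3.png

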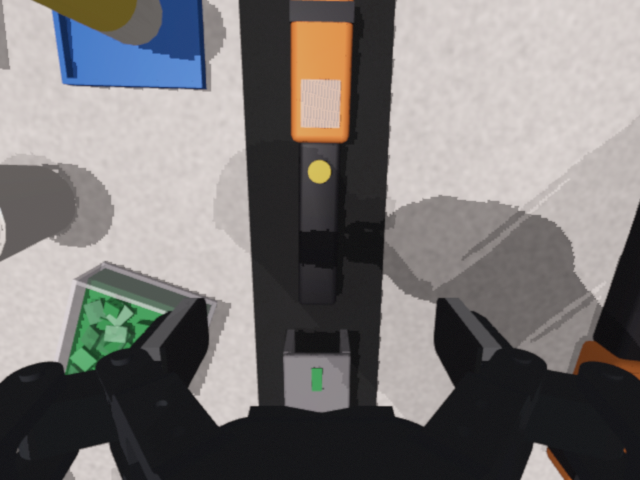

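The reader is fully out. The head's back edge is at row 142, the handle end is at (318,303), and the handle spans columns 301–338 at row 200.

```bash
python3 - <<'E'
from h import *
W=wcam('w3')
for n,u,v,z in(('hend',301,303,.03),('hend',335,303,.03),('hmid',301,200,.03),('hmid',338,200,.03),('headback',292,140,.036),('headback',349,140,.036),('band',291,21,.036),('band',353,21,.036)): print(n,np.round(atz(W,u,v,z)*1000,1))
E
python3 go.py 512.9 266.2 8
```

```text
hend [521.  325.3  30. ]
hend [494.5 322.5  30. ]
hmid [528.2 244.3  30. ]
hmid [501.4 241.6  30. ]
headback [537.8 202.9  36. ]
headback [499.1 198.9  36. ]
band [544.4 130.4  36. ]
band [505.4 126.4  36. ]
t 18.77 p [512.9 266.2 160.4] yaw -174.1 w 85.4 gf 0.0 F [-0.2  0.3  0.6]
units [-0.   -0.    5.08]
```

```bash
python3 -m handwheel '[[0,0,0.6,0,1],[0,0,1,0,1],[0,0,1,0,1],[0,0,1,0,1],[0,0,0.9,0,1],[0,0,0.5,0,1],[0,0,0.07,0,1],[0,0,0,0,0.5]]'
python3 -m handwheel '[[0,0,0,0,0.3],[0,0,0,0,0],[0,0,0,0,0],[0,0,0,0,0],[0,0,0,0,0],[0,0,0,0,0]]'; python3 go.py
```

```text
time_s: 19.77
eef_pos: [0.5135, 0.2671, 0.0091]
eef_rot: [0.743, -0.67, 0.0, -0.0]
contact_force: [1.2, -0.2, 0.4]
width: 0.0697
grasp_force: 0.0
time_s: 20.52
eef_pos: [0.5136, 0.2674, 0.0094]
eef_rot: [0.743, -0.669, 0.0, -0.001]
contact_force: [-0.8, 0.3, 5.5]
width: 0.029
grasp_force: 60.6
t 20.52 p [513.6 267.4   9.4] yaw -174.1 w 29.0 gf 60.6 F [-0.8  0.3  5.5]
```

```bash
python3 -m handwheel '[[0,0,-0.2,0,0],[0,0,-0.5,0,0],[0,0,-0.8,0,0],[0,0,-1,0,0],[0,0,-1,0,0],[0,0,-1,0,0],[0,0,-1,0,0],[0,0,-1,0,0]]'
python3 -m handwheel '[[0,0,-0.7,0,0],[0,0,-0.3,0,0]]'
python3 - <<'E'
from h import *
from scipy.optimize import least_squares as ls
T,S=load('top0'),load('scene0')
k=dict(m=-.065,p=.065)
D=dict(L_mp=((335,185),(272.8,221.6)),L_mm=((364.2,187),(253.1,200.2)),L_pp=((340,138),(221.7,254)),L_pm=((369.8,140.5),(203,230.5)),
R_mm=((418.5,192.5),(219,161.9)),R_mp=((386.5,190),(237.6,181.2)),R_pp=((392.2,143),(187.9,208.4)),R_pm=((422.2,146),None))
def res(q):
    r=[]
    for n,(a,b) in D.items():
        x=k[n[2]]; y={'Lm':.03,'Lp':.11,'Rm':-.11,'Rp':-.03}[n[0]+n[3]]
        c,s=np.cos(q[2]),np.sin(q[2]); X=[q[0]+c*x-s*y,q[1]+s*x+c*y,.14]
        r.extend(proj(T,X)-a)
        if b: r.extend(proj(S,X)-b)
    return np.array(r)
f=ls(res,[.6465,-.193,-.087],loss='soft_l1'); q=f.x; print(q[:2]*1000,np.degrees(q[2]),'rms px',np.sqrt(np.mean(res(q)**2)))
d=.1225; print('TCP',(q[:2]-d*np.array([np.cos(q[2]),np.sin(q[2])]))*1000)
E
python3 go.py 524 -182 230 -95
```

```text
time_s: 21.52
eef_pos: [0.5126, 0.2665, 0.2053]
eef_rot: [0.743, -0.67, -0.0, -0.0]
contact_force: [0.4, 0.2, -3.0]
width: 0.0287
grasp_force: 59.5
time_s: 21.78
eef_pos: [0.5131, 0.267, 0.2354]
eef_rot: [0.743, -0.67, 0.0, -0.001]
contact_force: [0.3, 0.4, -2.8]
width: 0.0286
grasp_force: 59.7
[ 646.65979558 -192.71657965] -4.3980401784659575 rms px 0.8732413285763366
TCP [ 524.52051203 -183.32267652]
t 21.77 p [513.1 267.  235.4] yaw -174.1 w 28.6 gf 59.7 F [ 0.3  0.4 -2.8]
units [14.92  1.18  0.15]
spin -15.82
```

```bash
python3 -m handwheel '[[0,0,0,-0.5,0],[0,0,0,-1,0],[0,0,0,-1,0],[0,0,0,-1,0],[0,0,0,-1,0],[0,0,0,-1,0],[0,0,0,-1,0],[0,0,0,-1,0]]'
python3 -m handwheel '[[0,0,0,-1,0],[0,0,0,-1,0],[0,0,0,-1,0],[0,0,0,-1,0],[0,0,0,-1,0],[0,0,0,-1,0],[0,0,0,-1,0],[0,0,0,-1,0]]'
python3 -m handwheel '[[0,0,0,-0.35,0],[0,0,0,0,0]]'
python3 go.py 524.5 -183 230 -94.6
```

```text
time_s: 22.78
eef_pos: [0.5124, 0.2665, 0.2328]
eef_rot: [0.919, -0.394, -0.0, 0.001]
contact_force: [-0.7, -0.3, -2.6]
width: 0.0287
grasp_force: 59.6
time_s: 23.78
eef_pos: [0.5123, 0.2664, 0.2328]
eef_rot: [0.998, -0.056, -0.001, 0.001]
contact_force: [0.0, 0.1, -2.9]
width: 0.0289
grasp_force: 59.6
time_s: 24.02
eef_pos: [0.5127, 0.2667, 0.2332]
eef_rot: [0.999, -0.043, -0.0, 0.0]
contact_force: [-0.5, -0.0, -2.6]
width: 0.0291
grasp_force: 59.6
t 24.02 p [512.7 266.7 233.2] yaw -94.9 w 29.1 gf 59.6 F [-0.5 -0.  -2.6]
units [ 1.67 14.9   0.11]
spin -0.06
```

```bash
python3 -m handwheel '[[0,0.4,0,0,0],[0.1,0.7,0,0,0],[0.1,0.9,0,0,0],[0.1,0.9,0,0,0],[0.1,0.9,0,0,0],[0.1,0.9,0,0,0],[0.1,0.9,0,0,0],[0.1,0.9,0,0,0]]'
python3 -m handwheel '[[0.1,0.9,0,0,0],[0.1,0.9,0,0,0],[0.1,0.9,0,0,0],[0.1,0.9,0,0,0],[0.1,0.9,0,0,0],[0.1,0.9,0,0,0],[0.1,0.9,0,0,0],[0.1,0.7,0,0,0]]'
python3 -m handwheel '[[0.1,0.6,0,0,0],[0.07,0.4,0,0,0],[0,0.2,0,0,0],[0,0,0,0,0],[0,0,0,0,0]]'
python3 go.py 524.5 -183 150 -94.6
python3 - <<'E'
from h import *
o=get_obs(); w=snap('wrist','w4'); np.savez('pics/w4o.npz',p=o['eef_pos'],q=o['eef_rot']); s=snap('scene','s4'); snap('top','t4')
cv2.imwrite('pics/c4.png',np.vstack([cv2.resize(w['color'][:320],(600,300)),cv2.resize(s['color'][100:260,120:440],(600,300))]))
E
```

```text
time_s: 25.02
eef_pos: [0.517, 0.0685, 0.2336]
eef_rot: [0.999, -0.043, 0.0, -0.0]
contact_force: [1.1, -0.5, -2.1]
width: 0.029
grasp_force: 59.6
time_s: 26.02
eef_pos: [0.5226, -0.1427, 0.2336]
eef_rot: [0.999, -0.043, -0.0, 0.0]
contact_force: [-0.2, 0.3, -2.5]
width: 0.029
grasp_force: 59.6
time_s: 26.65
eef_pos: [0.5258, -0.1764, 0.2334]
eef_rot: [0.999, -0.042, 0.0, -0.0]
contact_force: [-0.8, 0.2, -2.3]
width: 0.0289
grasp_force: 59.6
t 26.65 p [ 525.8 -176.4  233.4] yaw -94.8 w 28.9 gf 59.6 F [-0.8  0.2 -2.3]
units [-0.02  0.22  2.78]
spin -0.04
```

View pics/w4.png

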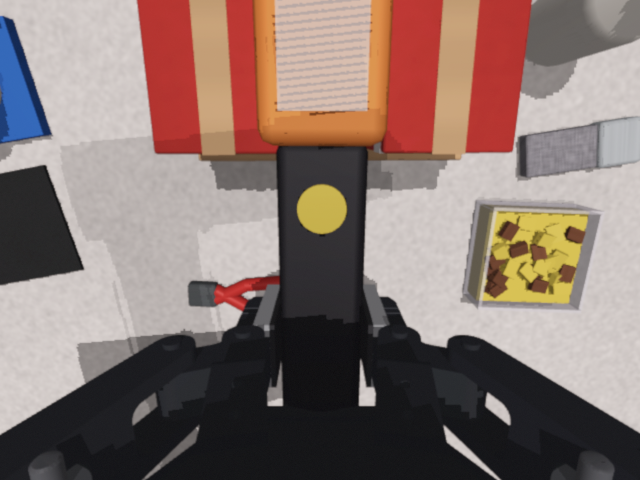

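The wrist view shows the head (columns 259–388) centred over the lane. The near outer box corners are at (153,153) and (518,151).

```bash
python3 - <<'E'
from h import *
W=wcam('w4'); o=np.load('pics/w4o.npz'); zb=o['p'][2]-.0054
L,R=[atz(W,u,v,.14)*1000 for u,v in((154,154),(518,152))]; print(L,R,'lane-end mid',(L+R)/2, 'yaw',np.degrees(np.arctan2(L[1]-R[1],L[0]-R[0]))-90)
a=[atz(W,u,v,zb+.026)*1000 for u,v in((277,200),(367,200))]; print('handle',np.mean(a,0)-o['p']*1000,'w',np.linalg.norm(a[0]-a[1]))
b=[atz(W,u,v,zb+.032)*1000 for u,v in((257,80),(390,80))]; print('head',np.mean(b,0)-o['p']*1000,'w',np.linalg.norm(b[0]-b[1]))
b=[atz(W,u,v,zb+.032)*1000 for u,v in((257,140),(390,140))]; print('headback',np.mean(b,0)-o['p']*1000)
W3=wcam('w4');T,S=load('t4'),load('s4')
E
```

```text
[589.48547505 -81.02597016 140.        ] [ 571.86868468 -301.99217027  140.        ] lane-end mid [ 580.67707987 -191.50907022  140.        ] yaw -4.558331787130243
handle [45.26163118 -5.37771259 20.6       ] w 29.257188361466028
head [80.53262184 -8.75852813 26.6       ] w 37.92136006685139
headback [64.05307117 -7.38696782 26.6       ]
```

View pics/s4.png

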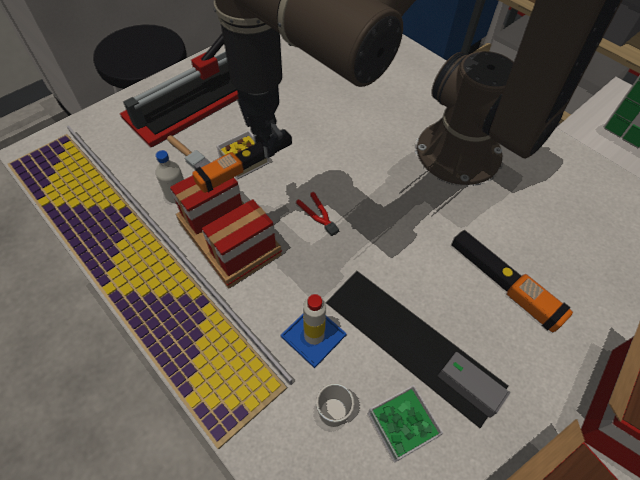

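The scene view shows the reader level above the lane, the bottle upright in its tray at (315,315) and the bystanders in place. Next I shift 8 mm in -y and descend.

```bash
python3 -m handwheel '[[0,0.27,0,0,0],[0,0,0.6,0,0],[0,0,0.8,0,0],[0,0,0.6,0,0],[0,0,0.3,0,0],[0,0,0,0,0]]'; python3 -m handwheel '[[0,0,0.3,0,0],[0,0,0.4,0,0],[0,0,0.4,0,0],[0,0,0.2,0,0],[0,0,0,0,0]]';python3 go.py 525 -184.5 75.4
```

```text
time_s: 27.55
eef_pos: [0.5249, -0.1851, 0.1641]
eef_rot: [0.999, -0.042, -0.0, 0.0]
contact_force: [-0.0, 0.1, -3.1]
width: 0.029
grasp_force: 59.6
time_s: 28.18
eef_pos: [0.5248, -0.1849, 0.1248]
eef_rot: [0.999, -0.042, -0.001, 0.0]
contact_force: [-0.8, -0.4, -2.5]
width: 0.0287
grasp_force: 59.6
t 28.18 p [ 524.8 -184.9  124.8] yaw -94.8 w 28.7 gf 59.6 F [-0.8 -0.4 -2.5]
units [ 0.01 -0.01  1.65]
```

```bash
python3 -m handwheel '[[0,0,0.3,0,0],[0,0,0.4,0,0],[0,0,0.4,0,0],[0,0,0.3,0,0],[0,0,0.2,0,0],[0,0,0.05,0,0],[0,0,0,0,0]]'; python3 go.py 525 -184.5 75.4
python3 - <<'E'
from h import *
o=get_obs(); w=snap('wrist','w5'); np.savez('pics/w5o.npz',p=o['eef_pos'],q=o['eef_rot']); t=snap('top','t5'); s=snap('scene','s5')
z=lambda i,x,y,a,b:cv2.resize(i['color'][y:y+b,x:x+a],(400,300),interpolation=cv2.INTER_CUBIC)
cv2.imwrite('pics/c5.png',np.vstack([np.hstack([z(t,325,130,100,75),z(s,170,140,120,90)]),np.hstack([z(w,120,0,400,300),z(s,100,100,400,300)])]))
E
```

```text
time_s: 29.05
eef_pos: [0.5252, -0.1849, 0.076]
eef_rot: [0.999, -0.042, 0.0, 0.0]
contact_force: [-0.5, 0.3, -2.0]
width: 0.0289
grasp_force: 59.6
t 29.05 p [ 525.2 -184.9   76. ] yaw -94.8 w 28.9 gf 59.6 F [-0.5  0.3 -2. ]
units [-0.01 -0.01  0.02]
```

View pics/c5.png

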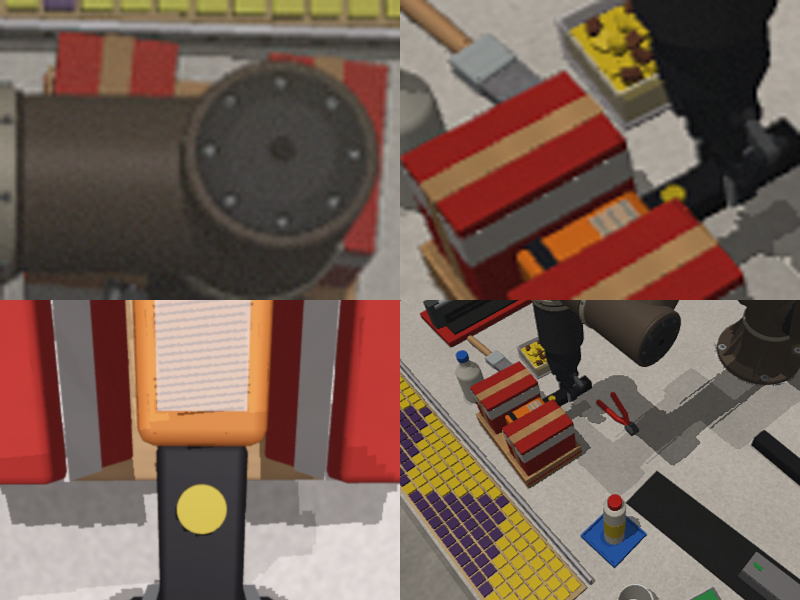

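The reader's head is centred in the lane and level. In the wrist crop the gaps on either side of it look equal. I'll hold for 2 s, starting with a couple of settling rows.

```bash
python3 -m handwheel '[[0,0,0.02,0,0],[0,0,0,0,0],[0,0,0,0,0],[0,0,0,0,0],[0,0,0,0,0],[0,0,0,0,0],[0,0,0,0,0],[0,0,0,0,0]]'; python3 -m handwheel '[[0,0,0,0,0],[0,0,0,0,0],[0,0,0,0,0],[0,0,0,0,0],[0,0,0,0,0],[0,0,0,0,0],[0,0,0,0,0],[0,0,0,0,0]]'
python3 -m handwheel '[[0,0,-0.3,0,0],[0,0,-0.6,0,0],[0,0,-0.8,0,0],[0,0,-0.8,0,0],[0,0,-0.8,0,0],[0,0,-0.8,0,0],[0,0,-0.8,0,0],[0,0,-0.3,0,0]]'; python3 go.py 513 267 235
```

```text
time_s: 30.2
eef_pos: [0.5251, -0.1849, 0.0753]
eef_rot: [0.999, -0.042, -0.0, -0.0]
contact_force: [0.5, -0.2, -2.1]
width: 0.0286
grasp_force: 59.6
time_s: 31.2
eef_pos: [0.5251, -0.1849, 0.0753]
eef_rot: [0.999, -0.042, 0.0, 0.0]
contact_force: [0.1, 0.2, -2.7]
width: 0.029
grasp_force: 59.6
time_s: 32.2
eef_pos: [0.5257, -0.185, 0.2334]
eef_rot: [0.999, -0.042, 0.001, 0.0]
contact_force: [-0.4, -0.6, -3.6]
width: 0.0288
grasp_force: 59.6
t 32.2 p [ 525.7 -185.   233.4] yaw -94.8 w 28.8 gf 59.6 F [-0.4 -0.6 -3.6]
units [ -1.69 -14.98  -0.06]
```

```bash
python3 -m handwheel '[[0,-0.4,0,0,0],[-0.1,-0.7,0,0,0],[-0.1,-0.9,0,0,0],[-0.1,-0.9,0,0,0],[-0.1,-0.9,0,0,0],[-0.1,-0.9,0,0,0],[-0.1,-0.9,0,0,0],[-0.1,-0.9,0,0,0]]'
python3 -m handwheel '[[-0.1,-0.9,0,0,0],[-0.1,-0.9,0,0,0],[-0.1,-0.9,0,0,0],[-0.1,-0.9,0,0,0],[-0.1,-0.9,0,0,0],[-0.1,-0.9,0,0,0],[-0.1,-0.9,0,0,0],[-0.1,-0.7,0,0,0]]'
python3 -m handwheel '[[-0.1,-0.5,0,0,0],[0,-0.3,0,0,0],[0,0,0,0.5,0],[0,0,0,1,0],[0,0,0,1,0],[0,0,0,1,0],[0,0,0,1,0],[0,0,0,1,0]]'
python3 -m handwheel '[[0,0,0,1,0],[0,0,0,1,0],[0,0,0,1,0],[0,0,0,1,0],[0,0,0,1,0],[0,0,0,1,0],[0,0,0,1,0],[0,0,0,1,0]]'
python3 -m handwheel '[[0,0,0,1,0],[0,0,0,1,0],[0,0,0,0.4,0],[0,0,0,0,0],[0,0,0,0,0]]'; python3 go.py 514.5 257 10 -174.3
```

```text
time_s: 33.2
eef_pos: [0.5197, 0.0125, 0.2302]
eef_rot: [0.999, -0.042, -0.001, 0.0]
contact_force: [-0.5, 0.3, -2.3]
width: 0.0287
grasp_force: 59.6
time_s: 34.2
eef_pos: [0.5135, 0.2237, 0.2302]
eef_rot: [0.999, -0.042, -0.001, 0.0]
contact_force: [-0.0, 0.8, -2.0]
width: 0.0287
grasp_force: 59.6
time_s: 35.2
eef_pos: [0.5135, 0.2463, 0.2313]
eef_rot: [0.96, -0.28, -0.0, -0.0]
contact_force: [-0.6, -1.3, -2.8]
width: 0.0291
grasp_force: 59.5
time_s: 36.2
eef_pos: [0.5135, 0.2463, 0.2314]
eef_rot: [0.806, -0.592, -0.0, -0.0]
contact_force: [0.0, -0.3, -3.3]
width: 0.029
grasp_force: 59.5
time_s: 36.83
eef_pos: [0.5134, 0.2466, 0.2313]
eef_rot: [0.742, -0.671, 0.0, -0.0]
contact_force: [-0.8, 0.3, -1.9]
width: 0.0291
grasp_force: 59.6
t 36.83 p [513.4 246.6 231.3] yaw -174.3 w 29.1 gf 59.6 F [-0.8  0.3 -1.9]
units [-0.34 -0.07  7.38]
spin 0.01
```

```bash
python3 -m handwheel '[[-0.34,-0.07,0.5,0,0],[0,0,1,0,0],[0,0,1,0,0],[0,0,1,0,0],[0,0,1,0,0],[0,0,1,0,0],[0,0,0.8,0,0],[0,0,0.5,0,0]]'
python3 -m handwheel '[[0,0,0.3,0,0],[0,0,0.1,0,0],[0,0,0,0,0]]'; python3 go.py 514.5 257 9.4
```

```text
time_s: 37.83
eef_pos: [0.5138, 0.2568, 0.0251]
eef_rot: [0.741, -0.671, -0.0, 0.001]
contact_force: [-1.3, 0.1, -2.1]
width: 0.0287
grasp_force: 59.5
time_s: 38.2
eef_pos: [0.5148, 0.2573, 0.0157]
eef_rot: [0.741, -0.671, 0.0, -0.0]
contact_force: [-0.9, -0.7, -2.1]
width: 0.0288
grasp_force: 59.5
t 38.2 p [514.8 257.3  15.7] yaw -174.3 w 28.8 gf 59.5 F [-0.9 -0.7 -2.1]
units [0.01 0.01 0.21]
```

```bash
python3 -m handwheel '[[0,0,0.1,0,0],[0,0,0.06,0,0],[0,0,0,0,0]]'; python3 -m handwheel '[[0,0,0.04,0,0],[0,0,0,0,0]]'; python3 go.py 514.5 257 9.4
```

```text
time_s: 38.58
eef_pos: [0.5144, 0.257, 0.0106]
eef_rot: [0.741, -0.671, -0.0, -0.0]
contact_force: [-0.7, -0.1, -2.7]
width: 0.0288
grasp_force: 59.6
time_s: 38.83
eef_pos: [0.5146, 0.2571, 0.0095]
eef_rot: [0.741, -0.671, 0.0, -0.0]
contact_force: [-0.9, 0.6, -1.5]
width: 0.0284
grasp_force: 59.7
t 38.83 p [514.6 257.1   9.5] yaw -174.3 w 28.4 gf 59.7 F [-0.9  0.6 -1.5]
units [0. 0. 0.]
```

```bash
python3 -m handwheel '[[0,0,0.02,0,0],[0,0,0,0,0.4],[0,0,0,0,0.6],[0,0,0,0,1],[0,0,0,0,1],[0,0,0,0,1],[0,0,0,0,1]]'
python3 -m handwheel '[[0,0,-0.4,0,1],[0,0,-1,0,1],[0,0,-1,0,1],[0,0,-1,0,1],[0,0,-1,0,1],[0,0,-1,0,1],[0,0,-0.6,0,1],[0,0,0,0,1]]'
python3 - <<'E'
from h import *
o=get_obs(); w=snap('wrist','w6'); np.savez('pics/w6o.npz',p=o['eef_pos'],q=o['eef_rot']); s=snap('scene','s6'); print(o['time_s'])
z=lambda i:cv2.resize(i['color'],(400,300),interpolation=cv2.INTER_AREA)
cv2.imwrite('pics/c6.png',np.hstack([z(w),cv2.resize(s['color'][120:480,120:600],(400,300))]))
E
```

```text
time_s: 39.7
eef_pos: [0.5145, 0.257, 0.0087]
eef_rot: [0.741, -0.671, 0.0, 0.0]
contact_force: [0.4, -0.2, -0.2]
width: 0.0852
grasp_force: 0.0
time_s: 40.7
eef_pos: [0.5152, 0.2576, 0.1911]
eef_rot: [0.741, -0.671, 0.0, -0.002]
contact_force: [-1.1, -0.6, 0.0]
width: 0.0853
grasp_force: 0.0
40.7
```

View pics/c6.png

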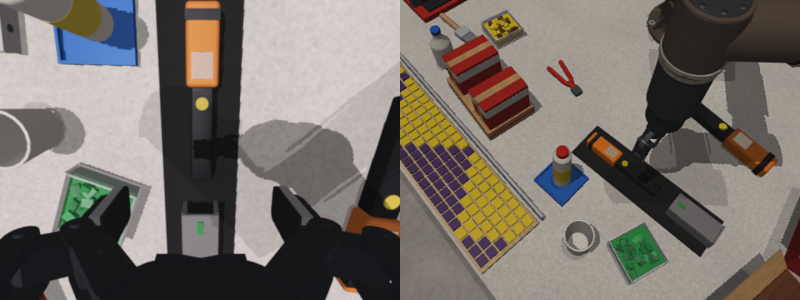

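The reader lies flat along the mat, clear of the sleeve (handle end at (201,178), sleeve at row 202). The bottle is upright in the tray, and everything else is in place.

```bash
python3 -c "
from bench import job_done
print(job_done())"
```

```text
the job is handed in; nothing more can be done
None
```

I handed the job in at about 41 s: the bottle stands upright in the blue tray, the reader was held level about 30 mm over the label for 2 s, and it now lies flat on the open mat clear of the sleeve, with nothing else seen to have moved.

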